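# Load the swivel ripening box and draw its index pin

### The arm

A 6-joint arm with a two-finger parallel gripper is mounted at the origin on the work surface. World frame = base frame: x ahead of the robot, y to its left, z up, the work surface at z = 0. Lengths are in m, angles in rad, forces in N, time in s.
With the tool pointing down it reaches from about 0.425 to 0.95 m from the base axis. Payload 3.5 kg.
Tool frame: the origin (TCP) lies midway between the tips of the shut fingers; the grasp point (between the pads) lies 19 mm behind it; z points along the fingers, y is the line along which they close (so a half turn about z gives the same grasp; the last joint's range is limited). The gripper opens to 85 mm and grips with 20 to 120 N. Pads are 22 mm wide; open, the fingers measure 114 mm over their backs; the gripper's body (76 mm by 85 mm) begins 54 mm behind the grasp point. The pads swing forward as they close: fully open they stand 13 mm farther back than shut.
Start: joints at [-1.422, 0.286, 1.577, -0, 1.279, -0.15], TCP at [0.199, -0.645, 0.231] pointing down, gripper open.
Joint ranges: [-2.77, 2.77], [-0.9, 2.22], [0.21, 2.48], [-1.53, 4.67], [0.24, 2.81], [-2.84, 2.84]. Speed limits (rad/s): [2.79, 2.79, 3.14, 3.14, 3.14, 3.14].

### API

Orientations are given as a unit quaternion [x, y, z, w].
In Python, from plant import * gives the robot as it stands.
- The arm moves only by the tool move_arm, never from a script. Its argument "moves" is a list of rows, each a list of 3 entries, a list of its own where there are three numbers: the opening, from 0 (shut) to 1 (fully open), then the shift along the tool's x, y, z in m, then the turn, a rotation vector about the tool's x, y, z in rad. A call has exactly 10 rows; each row shifts and turns the commanded pose from where the row before left it, along the tool's axes as they then stand; what a row does not reach is not made up. A row lasts 1/12 s, in which the tool goes at most 41.7 mm and 7.16 degrees, less where a joint would pass 70% of its speed; a pose out of reach is approached as far as the arm can. A call is refused whole if a number of a shift passes 0.0417 or a number of a turn 0.125, either way. A call with a gripper value outside its range is refused whole. The fingers move at their own pace and stop on an object; "grip_force" is the grip in N (left out, the last holds). Time passes only in rows, so rows that do not move let the fingers close, or fill a call up. It gives the time, the measured TCP pose, the force, the opening and the grip force at its end, in the units of the state.
- get_state(): the state, without advancing time (a new reading comes with each control period).
- read_camera(name): name is "scene" or "top" or "wrist"; returns the picture (480x640x3 uint8, red, green, blue); there is no depth.
- camera_params(name): a dict with "fx", "fy", "cx", "cy" (pixels), "k1" (the pictures are not rectified: a ray, as slopes to the right and down, at radius r is drawn at 1 + k1 r^2 times it, then the intrinsics apply), "rvec" (rotation vector, rad) and "tvec" (3), from world to camera coordinates, as OpenCV has them; the wrist camera has in their place "tool_from_camera" (4x4, takes a point from camera to tool coordinates, whose origin is the TCP and whose axes are the flange's). Camera axes: x right, y down, z forward; pixel columns grow to the right and rows downward; lengths in m; the calibration is good to about 2 mm. A picture is of the moment at which its call begins: read the wrist's pose just before it. camera_params takes no time and is no camera call.
- sign_off(): hands the job in; it is judged then, once.
The state is a dict: "time": time; "qpos": joint angles; "dq": joint speeds; "joint_efforts": joint torques, N m; "eef_pos": TCP position; "tcp_rot": TCP orientation; "contact_force": force on the tool from outside, world axes, zero at the start; "wrist_torque": the same for the moment, N m; "opening": opening from 0.0 (shut) to 1.0 (fully open); "finger_force": force on a finger pad.
Only numpy, scipy, OpenCV 4.12 (cv2) and the standard library are available. Lean on these libraries where they do the work, as an engineer would, in place of code of your own. Each camera call takes 0.05 s, during which the arm holds its last target. There are 200 camera calls.

### The job

Put the small golden cheese flat into the open drawer of the ripening box, setting it down rather than dropping it, and slide the drawer fully shut. Only once the drawer is shut, pull the red knob of the sprung index pin straight up to its stop, so that the pin stands clear of its hole and a workmate could swivel the box, and finish while still holding it there. Leave the two grey cheeses where they are.

Things in the scene. Friction and masses are not known exactly. Their poses are not given: they have to be found in the camera images.
- cheese_c (a point): Centre of the small golden-orange cheese, a rigid round 60 mm across and 40 mm high, about 120 g, lying flat on a brown wooden board (16 mm thick, so this point is 36 mm above the table). It stands in one of three places on the board; the other two hold grey cheeses.
- grey1_c (a point): Centre of a grey cheese of the same size as the golden one; not to be moved.
- grey2_c (a point): Centre of the other grey cheese, same size; not to be moved.
- unit: Swivel ripening unit, fixed. Origin on the table at the swivel axis; x points the way the drawer slides shut, z up. On an aluminium disc (276 mm across, top 38 mm up) stands, centred, a white box 190 mm deep (x), 220 mm wide (y), its top 128 mm above the table, its roof from x = -80 to +95 mm; one drawer opens to -x. Behind it, at x = +158 mm, is the upright index pin.
- cab_drawer0 (a joint): How far the drawer is open, in m: 0 fully shut, about 0.105 to 0.124 at the start; slides with about 1 N of friction along the unit's x axis.
- drawer_floor (a point): Centre of the drawer's inner floor (60 mm above the table), moving with the drawer; axes as the unit's. The inside measures 145 mm in x, 178 mm in y; side and rear walls stand 46 mm above the floor (6 mm thick), the front panel (15 mm thick, its outer face 94 mm to -x of this point) 56 mm.
- cab_drawer0_handle (a point): Middle of the drawer's steel bar handle: 11 mm thick, 110 mm long along the unit's y, 35 mm in front of the drawer's front panel, 90 mm above the table, joined to the panel by two thin posts 47 mm either side of its middle.
- plunger_knob (a point): Centre of the red cylindrical knob on top of the index pin: 28 mm across, 35 mm high, upright. With the pin seated it is 117.5 mm above the table (knob from 100 to 135 mm). It moves with the pin. Below it is a blue arch 82 mm high, 71 mm wide (unit y), 26 mm (x), with a brass collar to 90 mm; the box's back is 63 mm from the pin's axis.
- plunger (a joint): How far the index pin is pulled up, in m: 0 seated, 0.024 at its stop. A spring pushes it down, about 5.5 N when seated rising to 9 N at the stop (plus the knob's 0.6 N weight); let go, it snaps back. The 9 mm pin sits 18 mm deep in a hole in the aluminium lug of the disc, so it is clear from 0.018 on.
Not all that is in view belongs to the job. Of the things that look like the part that bears cheese_c, the middle-sized one is meant.

How it is judged:
By the outcome, as a careful person would: the job done as asked, in the order asked, and still so for the second after the job is handed in, while the arm keeps its last pose, push and grip.
It also fails if it takes over 59 s, if anything falls off the work surface, if the arm or the gripper's body presses on something with over 40 N, if the wrist force passes 120 N, or if a joint passes its speed limit or range.

## Working session

There is one attempt and no reset: what is moved stays moved. The work goes in short steps, Python scripts to look and compute and a tool call to move; the robot and the scene stay as the last step left them, time stands still between calls to the robot, and variables do not carry over. Pictures are saved under pics/ and viewed, at most 10 in all, crops included, and the job is handed in when it is done.

Besides the shell and the picture viewer there is one more tool, called after "Request:" as name([rows], argument=value, ...), one row to a line, values as JSON. move_arm: Moves the arm, as the interface text tells. Its arguments: {"type":"object","properties":{"moves":{"type":"array"},"grip_force":{"type":"number"}},"required":["moves"]}

```bash
mkdir -p pics
cat > h.py <<'E'
from plant import *
import numpy as np, cv2
from scipy.spatial.transform import Rotation as R
def cam(n):
    p=camera_params(n)
    if n=="wrist":
        s=get_state(); T=np.eye(4); T[:3,:3]=R.from_quat(s["tcp_rot"]).as_matrix(); T[:3,3]=s["eef_pos"]
        M=T@np.array(p["tool_from_camera"]); return p,M[:3,:3],M[:3,3]
    Rm=cv2.Rodrigues(np.array(p["rvec"],float))[0]; t=np.array(p["tvec"],float).ravel()
    return p,Rm.T,-Rm.T@t
def ray(c,u,v):
    p,Rm,o=c
    K=np.array([[p["fx"],0,p["cx"]],[0,p["fy"],p["cy"]],[0,0,1.]])
    x=cv2.undistortPoints(np.array([[[u,v]]],float),K,np.array([p["k1"],0,0,0.]))[0,0]
    return o,Rm@np.array([x[0],x[1],1])
def onz(c,u,v,z):
    o,d=ray(c,u,v); return o+d*(z-o[2])/d[2]
def proj(c,P):
    p,Rm,o=c; q=Rm.T@(np.array(P)-o); a=q[:2]/q[2]; a=a*(1+p["k1"]*(a@a)); return a[0]*p["fx"]+p["cx"],a[1]*p["fy"]+p["cy"]
def snap(n,f):
    c=cam(n); im=read_camera(n)[:,:,::-1].copy(); cv2.imwrite("pics/"+f+".png",im); return c,im
E
python3 - <<'E'
from h import *
for n in("scene","top"):
    c,im=snap(n,n+"0"); print(n,c[2],c[1][:,2],c[0])
s=get_state();print(s)
E
```

```text
scene [ 1.35211491 -0.55461115  0.87255691] [-0.66687096  0.39886634 -0.62943528] {'fx': 537.0993503973872, 'fy': 537.0993503973872, 'cx': 320.81602747437745, 'cy': 234.73941399223258, 'k1': -0.08091879255337364, 'rvec': array([ 2.02522118,  1.11857327, -0.5550389 ]), 'tvec': array([-0.22323714, -0.2265916 ,  1.67211999])}
top [ 0.21848393 -0.08069885  1.71817057] [ 0.18867832  0.01030849 -0.98198484] {'fx': 617.3652951912702, 'fy': 617.3652951912702, 'cx': 311.47389937301296, 'cy': 237.5668865862069, 'k1': -0.19060543372694536, 'rvec': array([ 2.12834243, -2.10668618,  0.191654  ]), 'tvec': array([-0.06870436,  0.53814586,  1.64682616])}
{'time': 0.1, 'qpos': array([-1.42201043e+00,  2.87090694e-01,  1.57804248e+00,  1.41064923e-05,
        1.27863779e+00, -1.50015282e-01]), 'dq': array([ 0.0005989 , -0.00215621, -0.0005078 , -0.00052882, -0.00113706,
       -0.00140448]), 'joint_efforts': array([ 1.17111045e-03, -4.07300591e+01, -2.93698722e+01, -1.21444664e-04,
        3.45877444e-03,  1.56107285e-05]), 'eef_pos': array([ 0.1986336 , -0.64447692,  0.23007001]), 'tcp_rot': array([ 9.88860192e-01,  1.48843321e-01,  7.42164038e-06, -1.08915337e-03]), 'contact_force': array([-0.59772224, -0.64982868,  0.5553293 ]), 'wrist_torque': array([-0.00564542, -0.04421728, -0.01221512]), 'finger_force': 0.0, 'opening': 0.9986830362660385}
```

View pics/scene0.png

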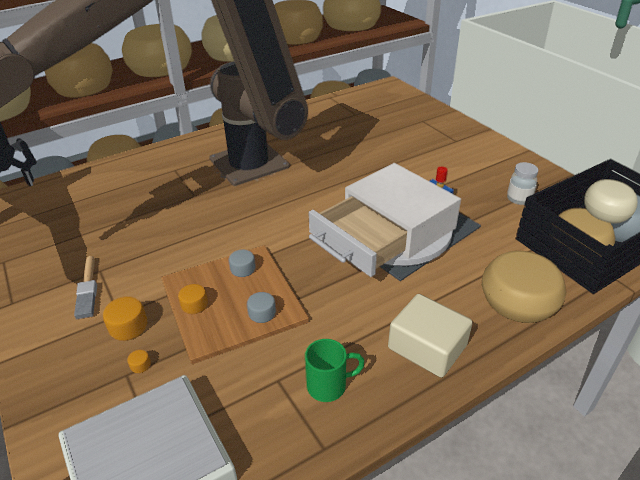

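View pics/top0.png

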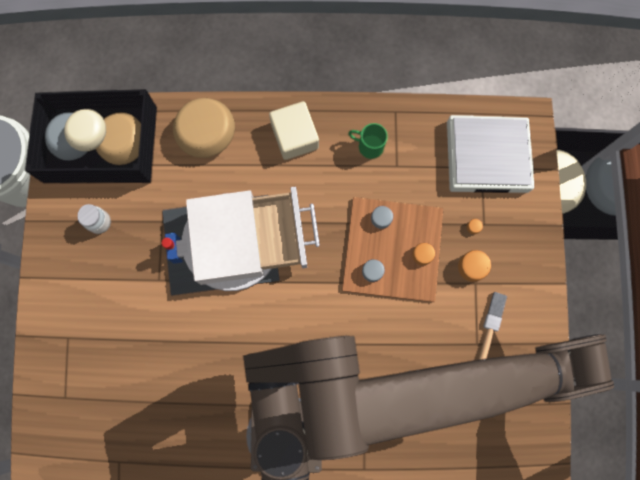

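The golden cheese on the board is at top-view (424,254), with the greys at (382,216) and (373,270). The drawer opens to the image right, its handle is near (314,225), and the red knob is at (167,243).

```bash
cat > m.py <<'E'
from h import *
c=cam("top"); im=cv2.imread("pics/top0.png"); hsv=cv2.cvtColor(im,cv2.COLOR_BGR2HSV)
def blobs(m,a=30):
    n,l,s,ct=cv2.connectedComponentsWithStats(m.astype(np.uint8)); return [(ct[i],s[i]) for i in range(1,n) if s[i][4]>a]
H,S,V=cv2.split(hsv)
for ct,s in blobs((H>8)&(H<22)&(S>215)&(V>150)): print("or",ct,s[4],onz(c,*ct,.05))
for ct,s in blobs((H>85)&(H<125)&(S>15)&(S<90)&(V>90)&(np.indices(H.shape)[1]>340)&(np.indices(H.shape)[1]<440)&(np.indices(H.shape)[0]>195)&(np.indices(H.shape)[0]<300)): print("grey",ct,s[4],onz(c,*ct,.05))
for ct,s in blobs(((H<6)|(H>174))&(S>180)&(V>100),10): print("red",ct,s,onz(c,*ct,.13))
# roof
m=((S<25)&(V>205)).astype(np.uint8); m[:,:180]=0; m[:,272:]=0; m[:185]=0;m[290:]=0
n,l,s,ct=cv2.connectedComponentsWithStats(m); i=1+np.argmax(s[1:,4]); k=(l==i).astype(np.uint8)
r=cv2.minAreaRect(cv2.findContours(k,0,2)[0][0]); print(s[i],r)
P=np.array([onz(c,*q,.128) for q in cv2.boxPoints(r)]); print(P, [np.linalg.norm(P[j]-P[j-1]) for j in range(4)])
cv2.imwrite("pics/crop.png",cv2.resize(im[175:305,150:345],None,fx=4,fy=4,interpolation=2))
E
python3 m.py
```

```text
grey [381.51408451 216.66901408] 284 [ 0.59987393 -0.25685916  0.05      ]
grey [372.68211921 270.15562914] 302 [ 0.45004527 -0.2311753   0.05      ]
red [166.82716049 243.12345679] [162 239  11   9  81] [0.50504091 0.31893983 0.13      ]
[ 187  191   74   89 5331] ((222.45498657226562, 235.19049072265625), (81.95484161376953, 66.49653625488281), 82.97159576416016)
[[0.62734995 0.27817157 0.128     ]
 [0.6506909  0.10051779 0.128     ]
 [0.43209061 0.06771321 0.128     ]
 [0.40841691 0.24051399 0.128     ]] [np.float64(0.2221480773367834), np.float64(0.17918053765423902), np.float64(0.22104802042501392), np.float64(0.1744148834397142)]
```

View pics/crop.png

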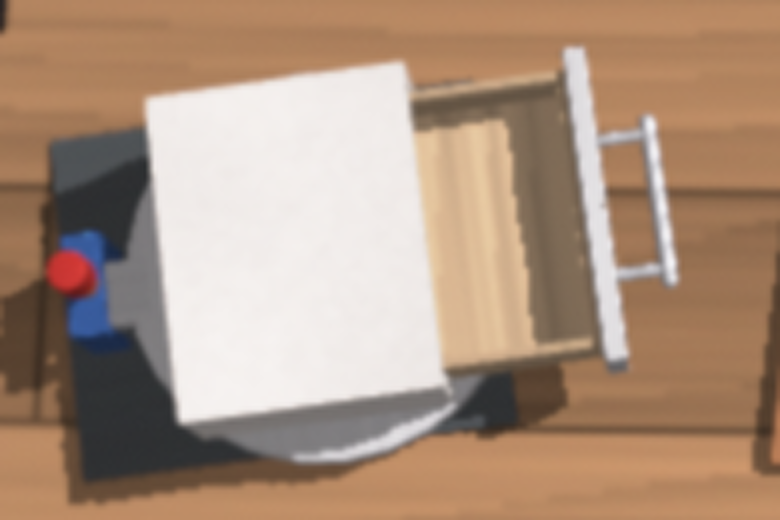

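The crop shows the roof, open drawer with handle middle near full-image (315,225), and the knob at (167,243).

```bash
cat >> h.py <<'E'
ux=np.array([-.151,.9885,0]); uy=np.array([-.9885,-.151,0]); O=np.array([.5306,.1643,0])
RT=np.column_stack([-ux*-1,-uy,[0,0,-1.]])  # tool x along unit x, y along -unit y
def to(P,Rt=RT):
    s=get_state(); r=R.from_quat(s["tcp_rot"]); d=r.inv().apply(np.array(P)-s["eef_pos"])
    return np.round(d,4), np.round((r.inv()*R.from_matrix(Rt)).as_rotvec(),3), s["eef_pos"].round(4)
E
cat > m2.py <<'E'
from h import *
print(np.linalg.det(RT))
c=cam("top"); im=cv2.imread("pics/top0.png"); H,S,V=cv2.split(cv2.cvtColor(im,cv2.COLOR_BGR2HSV))
print(H[254,424],S[254,424],V[254,424],H[254,408],S[254,408],V[254,408])
b,g,r=cv2.split(im.astype(int)); m=((r-b>150)&(r>170)).astype(np.uint8)
n,l,s,ct=cv2.connectedComponentsWithStats(m)
for i in range(1,n):
    if s[i][4]>40: print(ct[i],s[i],onz(c,*ct[i],.052))
h=onz(c,315,225,.09); print("handle",h,(h-O)@ux,(h-O)@uy)
k=np.array([.505,.319,0]);print("knob",(k-O)@ux,(k-O)@uy)
E
python3 m2.py
```

```text
0.9999332500000002
15 154 228 12 132 104
handle [ 0.56591241 -0.07273397  0.09      ] -0.2396402518855519 0.0008858104721625593
knob 0.15678655 0.0019458999999999594
```

```bash
sed -i 's/r-b>150)&(r>170)/r-b>120)\&(r>190)/' m2.py; python3 m2.py; python3 -c "
from h import *
p=onz(cam('top'),424,254,.05);print(p);p[2]=.2;print(to(p)); print(camera_params('wrist'))"
```

```text
0.9999332500000002
15 154 228 12 132 104
[475.43650794 225.23015873] [470 219  12  13 126] [ 0.57799799 -0.52053022  0.052     ]
[166.8125     242.02083333] [163 239   9   7  48] [0.52222854 0.33878066 0.052     ]
[424.85620915 252.45424837] [415 243  20  20 306] [ 0.49987648 -0.37541211  0.052     ]
[476.70875421 264.11279461] [464 251  27  27 594] [ 0.46833615 -0.51991443  0.052     ]
handle [ 0.56591241 -0.07273397  0.09      ] -0.2396402518855519 0.0008858104721625593
knob 0.15678655 0.0019458999999999594
[ 0.4958827  -0.37328792  0.05      ]
(array([ 0.3639, -0.1716,  0.0306]), array([-0.002, -0.002, -1.424]), array([ 0.1986, -0.6445,  0.2301]))
{'fx': 377.88063089073404, 'fy': 377.88063089073404, 'cx': 306.6987900238856, 'cy': 247.42108017984228, 'k1': -0.054823033911354055, 'tool_from_camera': array([[-6.18450739e-04, -9.61919483e-01, -2.73332264e-01,
         6.93306591e-02],
       [ 9.99999477e-01, -3.72182279e-04, -9.52836763e-04,
        -6.13334066e-04],
       [ 8.14822820e-04, -2.73332711e-01,  9.61919209e-01,
        -1.42894073e-01],
       [ 0.00000000e+00,  0.00000000e+00,  0.00000000e+00,
         1.00000000e+00]])}
```

Request:
move_arm([
  [1,[0.03,-0.0143,0.002],[0,0,0]],
  [1,[0.03,-0.0143,0.002],[0,0,0]],
  [1,[0.03,-0.0143,0.002],[0,0,0]],
  [1,[0.03,-0.0143,0.002],[0,0,0]],
  [1,[0.03,-0.0143,0.002],[0,0,0]],
  [1,[0.03,-0.0143,0.002],[0,0,0]],
  [1,[0.03,-0.0143,0.002],[0,0,0]],
  [1,[0.03,-0.0143,0.002],[0,0,0]],
  [1,[0.03,-0.0143,0.002],[0,0,0]],
  [1,[0.03,-0.0143,0.002],[0,0,0]],
])

```text
time: 0.93
eef_pos: [0.4441, -0.4185, 0.2107]
tcp_rot: [0.989, 0.149, -0.0, -0.0]
contact_force: [0.1, -0.6, -0.5]
opening: 1.003
finger_force: 0.0
```

Request:
move_arm([
  [1,[0.03,-0.0143,0.002],[0,0,0]],
  [1,[0.03,-0.0143,0.002],[0,0,0]],
  [1,[0,0,0],[0,0,-0.119]],
  [1,[0,0,0],[0,0,-0.119]],
  [1,[0,0,0],[0,0,-0.119]],
  [1,[0,0,0],[0,0,-0.119]],
  [1,[0,0,0],[0,0,-0.119]],
  [1,[0,0,0],[0,0,-0.119]],
  [1,[0,0,0],[0,0,-0.119]],
  [1,[0,0,0],[0,0,-0.119]],
])

```text
time: 1.77
eef_pos: [0.492, -0.3748, 0.2066]
tcp_rot: [0.809, 0.588, -0.0, -0.001]
contact_force: [-0.8, -0.2, -0.7]
opening: 1.003
finger_force: 0.0
```

Request:
move_arm([
  [1,[0,0,0],[0,0,-0.119]],
  [1,[0,0,0],[0,0,-0.119]],
  [1,[0,0,0],[0,0,-0.119]],
  [1,[0,0,0],[0,0,-0.119]],
  [1,[0,0,0],[0,0,0]],
  [1,[0,0,0],[0,0,0]],
  [1,[0,0,0],[0,0,0]],
  [1,[0,0,0],[0,0,0]],
  [1,[0,0,0],[0,0,0]],
  [1,[0,0,0],[0,0,0]],
])

```text
time: 2.6
eef_pos: [0.4923, -0.3751, 0.2073]
tcp_rot: [0.65, 0.76, 0.0, -0.0]
contact_force: [-0.2, -0.4, -0.2]
opening: 1.001
finger_force: 0.0
```

```bash
cat > w.py <<'E'
from h import *
import sys
c,im=snap("wrist",sys.argv[1]); b,g,r=cv2.split(im.astype(int)); m=((r-b>120)&(r>190)).astype(np.uint8)
n,l,s,ct=cv2.connectedComponentsWithStats(m)
for i in range(1,n):
    if s[i][4]>150: print(ct[i],s[i],onz(c,*ct[i],.055))
print(to([0.4979,-.3745,.2]))
E
python3 w.py w1
```

```text
[283.20988919 222.88042016] [  162     0   298   337 15613] [ 0.47257842 -0.37140694  0.055     ]
[228.08133971   8.06220096] [217   0  22  19 209] [ 0.41256986 -0.22414529  0.055     ]
[445.85813806  25.57631412] [ 344    0  199   67 3158] [ 0.56695034 -0.21084911  0.055     ]
[155.49394673 175.96246973] [ 146    7   23  318 1652] [ 0.36894374 -0.34962362  0.055     ]
[369.58236659  34.56612529] [326  18  97  34 431] [ 0.51420433 -0.22601489  0.055     ]
[226.69257951  35.26855124] [211  28  33  16 283] [ 0.41360262 -0.2420188   0.055     ]
[369.20670391  50.00558659] [326  34  91  32 358] [ 0.51587035 -0.23615655  0.055     ]
[356.00484862 109.52084905] [ 204   46  306  130 9281] [ 0.51397438 -0.27798135  0.055     ]
[246.78080986 133.12059859] [ 194  114  118   38 1136] [ 0.43590751 -0.30725702  0.055     ]
[241.57688634 145.83381089] [ 191  127   99   38 1047] [ 0.43307736 -0.31710681  0.055     ]
[409.20238642 193.74414869] [ 322  151  166   80 4358] [ 0.56692017 -0.33298856  0.055     ]
[453.08753316 184.0397878 ] [413 170  78  27 377] [ 0.59945261 -0.32003355  0.055     ]
[239.2863706  192.36906585] [182 180  94  26 653] [ 0.43524313 -0.35253916  0.055     ]
[236.66967419 217.48671679] [ 177  192  106   51 1995] [ 0.43533873 -0.37274739  0.055     ]
[417.23954373 227.75792142] [347 201 122  49 789] [ 0.57949237 -0.35868424  0.055     ]
[374.50961538 226.96153846] [354 216  56  24 312] [ 0.54527375 -0.36341078  0.055     ]
[118.91816367 290.2255489 ] [112 249  14  79 501] [ 0.34200763 -0.45072723  0.055     ]
[ 46.71627907 352.51860465] [  4 333  85  40 430] [ 0.27493974 -0.52382338  0.055     ]
[258.1119721  376.57748935] [ 215  339   88   76 5162] [ 0.46945855 -0.51560642  0.055     ]
[375.13924051 383.68646543] [ 356  367   39   34 1027] [ 0.57591064 -0.50677184  0.055     ]
(array([-0.0003,  0.0057,  0.0073]), array([ 0.   , -0.   ,  0.004]), array([ 0.4923, -0.3751,  0.2073]))
```

View pics/w1.png

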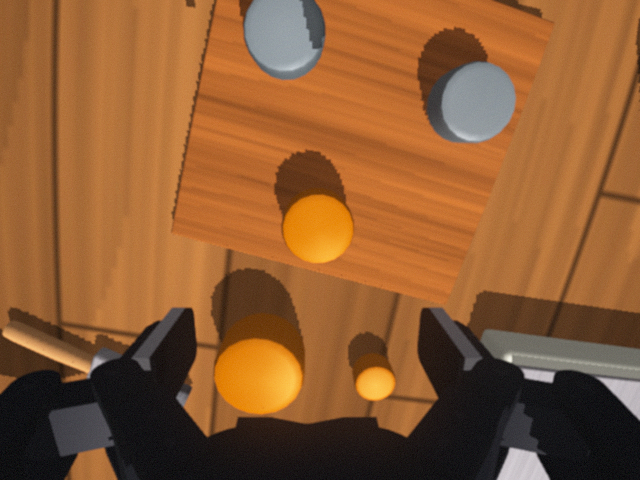

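In the wrist view the golden cheese is at about (318,228) and the greys at (285,35) and (473,102). The fingers straddle clear space.

Run:
```python
from h import *
c=cam("wrist");im=cv2.imread("pics/w1.png")
b,g,r=cv2.split(im.astype(int)); m=((g-b>110)&(r>200)&(g>130)).astype(np.uint8); n,l,s,ct=cv2.connectedComponentsWithStats(m[170:290,250:380])
i=1+np.argmax(s[1:,4]);print(s[i],ct[i]+[250,170]); u=ct[i]+[250,170]
print(onz(c,*u,.054)); p=onz(c,*u,.054); p[2]=.026; print(to(p))
```

```text
[  36   30   66   63 3046] [319.17564018 231.85817466]
[ 0.50218429 -0.37450294  0.054     ]
(array([-0.001 ,  0.0099,  0.1813]), array([ 0.   , -0.   ,  0.004]), array([ 0.4923, -0.3751,  0.2073]))
```

Request:
move_arm([
  [1,[0,0.0045,0.02],[0,0,0.004]],
  [1,[0,0.0045,0.025],[0,0,0]],
  [1,[0,0,0.025],[0,0,0]],
  [1,[0,0,0.025],[0,0,0]],
  [1,[0,0,0.025],[0,0,0]],
  [1,[0,0,0.022],[0,0,0]],
  [1,[0,0,0.018],[0,0,0]],
  [1,[0,0,0.015],[0,0,0]],
  [1,[0,0,0.012],[0,0,0]],
  [1,[0,0,0],[0,0,0]],
])

```text
time: 3.48
eef_pos: [0.4996, -0.3722, 0.0172]
tcp_rot: [0.651, 0.759, 0.0, -0.003]
contact_force: [-0.1, 0.6, -0.1]
opening: 1.001
finger_force: 0.0
```

Request:
move_arm([
  [0.5,[0,0,0],[0,0,0]],
  [0.5,[0,0,0],[0,0,0]],
  [0.5,[0,0,0],[0,0,0]],
  [0.5,[0,0,0],[0,0,0]],
  [0.5,[0,0,0],[0,0,0]],
  [0.5,[0,0,0],[0,0,0]],
  [0.5,[0,0,0],[0,0,0]],
  [0.5,[0,0,0],[0,0,0]],
  [0.5,[0,0,0],[0,0,0]],
  [0.5,[0,0,0],[0,0,0]],
], grip_force=30)

```text
time: 4.32
eef_pos: [0.502, -0.3746, 0.0219]
tcp_rot: [0.651, 0.759, -0.0, 0.001]
contact_force: [0.4, 0.8, 5.2]
opening: 0.693
finger_force: 33.3
```

Request:
move_arm([
  [0.5,[0,0,-0.008],[0,0,0]],
  [0.5,[0,0,-0.015],[0,0,0]],
  [0.5,[0,0,-0.02],[0,0,0]],
  [0.5,[0,0,-0.022],[0,0,0]],
  [0.5,[0,0,-0.022],[0,0,0]],
  [0.5,[0,0,-0.022],[0,0,0]],
  [0.5,[0,0,-0.022],[0,0,0]],
  [0.5,[0,0,-0.019],[0,0,0]],
  [0.5,[0,0,0],[0,0,0]],
  [0.5,[0,0,0],[0,0,0]],
])

```text
time: 5.15
eef_pos: [0.5013, -0.3738, 0.1709]
tcp_rot: [0.651, 0.759, -0.0, 0.001]
contact_force: [-0.9, 0.0, -2.3]
opening: 0.693
finger_force: 32.8
```

```bash
python3 -c "
from h import *
P=O-.135*ux; P[2]=.17; print(P,to(P))"
```

```text
[0.550985  0.0308525 0.17     ] (array([0.3924, 0.1104, 0.0005]), array([0.001, 0.001, 0.   ]), array([ 0.5013, -0.3738,  0.1709]))
```

Request:
move_arm([
  [0.5,[0.012,0.0034,0],[0,0,0]],
  [0.5,[0.024,0.0068,0],[0,0,0]],
  [0.5,[0.03,0.0085,0],[0,0,0]],
  [0.5,[0.03,0.0085,0],[0,0,0]],
  [0.5,[0.03,0.0085,0],[0,0,0]],
  [0.5,[0.03,0.0085,0],[0,0,0]],
  [0.5,[0.03,0.0085,0],[0,0,0]],
  [0.5,[0.03,0.0085,0],[0,0,0]],
  [0.5,[0.03,0.0085,0],[0,0,0]],
  [0.5,[0.03,0.0085,0],[0,0,0]],
])

```text
time: 5.98
eef_pos: [0.5348, -0.0862, 0.1675]
tcp_rot: [0.651, 0.759, -0.001, -0.002]
contact_force: [-0.0, 0.2, -0.5]
opening: 0.691
finger_force: 32.8
```

Request:
move_arm([
  [0.5,[0.03,0.0085,0],[0,0,0]],
  [0.5,[0.03,0.0085,0],[0,0,0]],
  [0.5,[0.028,0.0075,0],[0,0,0]],
  [0.5,[0.018,0.005,0],[0,0,0]],
  [0.5,[0.01,0.0027,0],[0,0,0]],
  [0.5,[0,0,0],[0,0,0]],
  [0.5,[0,0,0],[0,0,0]],
  [0.5,[0,0,0],[0,0,0]],
  [0.5,[0,0,0],[0,0,0]],
  [0.5,[0,0,0],[0,0,0]],
])

```text
time: 6.82
eef_pos: [0.5509, 0.0294, 0.1702]
tcp_rot: [0.652, 0.758, -0.0, -0.0]
contact_force: [0.2, -0.1, -1.1]
opening: 0.694
finger_force: 32.8
```

```bash
python3 -c "
from h import *
P=O-.135*ux; P[2]=.07; print(P,to(P)); snap('wrist','w2')
c=cam('wrist')
for q in [(-.08,.11,.128),(-.08,-.11,.128),(-.1976,.0,.116),(-.2396,0,.0955)]: print(q,proj(c,O+q[0]*ux+q[1]*uy+[0,0,q[2]]))"
```

```text
[0.550985  0.0308525 0.07     ] (array([0.0014, 0.0004, 0.1002]), array([-0.   ,  0.   , -0.001]), array([0.5509, 0.0294, 0.1702]))
(-0.08, 0.11, 0.128) (np.float64(83.90673713332825), np.float64(171.71314878619404))
(-0.08, -0.11, 0.128) (np.float64(530.7019770008854), np.float64(170.92428346087732))
(-0.1976, 0.0, 0.116) (np.float64(307.48176504913766), np.float64(368.0879948469037))
(-0.2396, 0, 0.0955) (np.float64(307.5093632713099), np.float64(403.80539416601925))
```

View pics/w2.png

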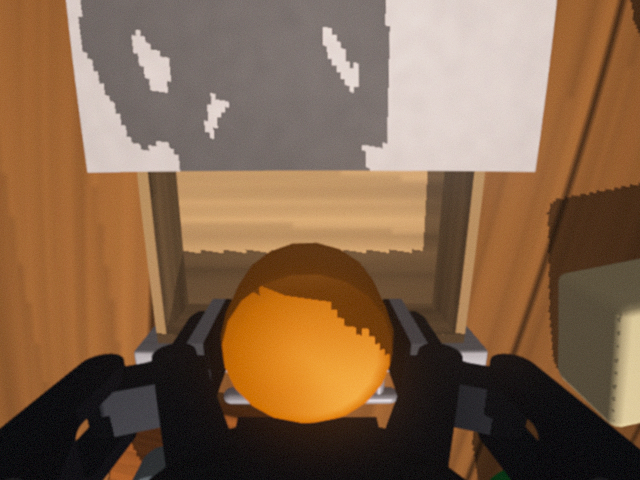

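The roof's front edge is at row 171, columns 87–538, within 2 mm of prediction. The drawer opening lies centred below the cheese.

Request:
move_arm([
  [0.5,[0.001,-0.001,0.015],[0,0,0]],
  [0.5,[0,-0.001,0.018],[0,0,0]],
  [0.5,[0,0,0.018],[0,0,0]],
  [0.5,[0,0,0.016],[0,0,0]],
  [0.5,[0,0,0.013],[0,0,0]],
  [0.5,[0,0,0.01],[0,0,0]],
  [0.5,[0,0,0.005],[0,0,0]],
  [0.5,[0,0,0.003],[0,0,0]],
  [0.5,[0,0,0],[0,0,0]],
  [0.5,[0,0,0],[0,0,0]],
])

```text
time: 7.7
eef_pos: [0.5494, 0.0311, 0.073]
tcp_rot: [0.651, 0.759, 0.0, 0.001]
contact_force: [-0.6, -0.5, -0.4]
opening: 0.696
finger_force: 32.8
```

Request:
move_arm([
  [0.5,[0,0,0.001],[0,0,0]],
  [0.5,[0,0,0.001],[0,0,0]],
  [0.5,[0,0,0.001],[0,0,0]],
  [0.5,[0,0,0.001],[0,0,0]],
  [0.5,[0,0,0.001],[0,0,0]],
  [0.5,[0,0,0],[0,0,0]],
  [0.5,[0,0,0],[0,0,0]],
  [0.5,[0,0,0],[0,0,0]],
  [0.5,[0,0,0],[0,0,0]],
  [0.5,[0,0,0],[0,0,0]],
])

```text
time: 8.53
eef_pos: [0.5488, 0.0312, 0.0674]
tcp_rot: [0.651, 0.759, 0.0, 0.0]
contact_force: [-0.3, -0.8, -1.3]
opening: 0.697
finger_force: 32.8
```

Request:
move_arm([
  [0.5,[0,0,0.0005],[0,0,0]],
  [0.5,[0,0,0.0005],[0,0,0]],
  [0.5,[0,0,0.0005],[0,0,0]],
  [0.5,[0,0,0],[0,0,0]],
  [0.5,[0,0,0],[0,0,0]],
  [0.5,[0,0,0],[0,0,0]],
  [0.5,[0,0,0],[0,0,0]],
  [0.5,[0,0,0],[0,0,0]],
  [0.5,[0,0,0],[0,0,0]],
  [0.5,[0,0,0],[0,0,0]],
])

```text
time: 9.37
eef_pos: [0.5489, 0.0312, 0.0659]
tcp_rot: [0.651, 0.759, 0.0, 0.0]
contact_force: [-1.3, -0.0, 0.1]
opening: 0.696
finger_force: 33.0
```

Request:
move_arm([
  [0.5,[0,0,0.0005],[0,0,0]],
  [0.5,[0,0,0.0005],[0,0,0]],
  [0.5,[0,0,0],[0,0,0]],
  [0.5,[0,0,0],[0,0,0]],
  [0.5,[0,0,0],[0,0,0]],
  [0.5,[0,0,0],[0,0,0]],
  [0.5,[0,0,0],[0,0,0]],
  [0.5,[0,0,0],[0,0,0]],
  [0.5,[0,0,0],[0,0,0]],
  [0.5,[0,0,0],[0,0,0]],
])

```text
time: 10.2
eef_pos: [0.5489, 0.0311, 0.0659]
tcp_rot: [0.651, 0.759, -0.0, -0.0]
contact_force: [-3.1, 0.7, 5.5]
opening: 0.692
finger_force: 33.6
```

Request:
move_arm([
  [0.8,[0,0,0],[0,0,0]],
  [0.9,[0,0,0],[0,0,0]],
  [1,[0,0,0],[0,0,0]],
  [1,[0,0,0],[0,0,0]],
  [1,[0,0,-0.005],[0,0,0]],
  [1,[0,0,-0.015],[0,0,0]],
  [1,[0,0,-0.025],[0,0,0]],
  [1,[0,0,-0.03],[0,0,0]],
  [1,[0,0,-0.03],[0,0,0]],
  [1,[0,0,-0.03],[0,0,0]],
])

```text
time: 11.03
eef_pos: [0.5485, 0.0312, 0.2013]
tcp_rot: [0.651, 0.759, -0.0, -0.0]
contact_force: [1.0, 0.5, 0.1]
opening: 0.999
finger_force: 0.0
```

```bash
python3 -c "
from h import *
P=O-.285*ux; P[2]=.2; print(P,to(P)); snap('wrist','w3')"
```

```text
[ 0.573635  -0.1174225  0.2      ] (array([-0.1507,  0.0023,  0.0013]), array([-0., -0.,  0.]), array([0.5485, 0.0312, 0.2013]))
```

View pics/w3.png

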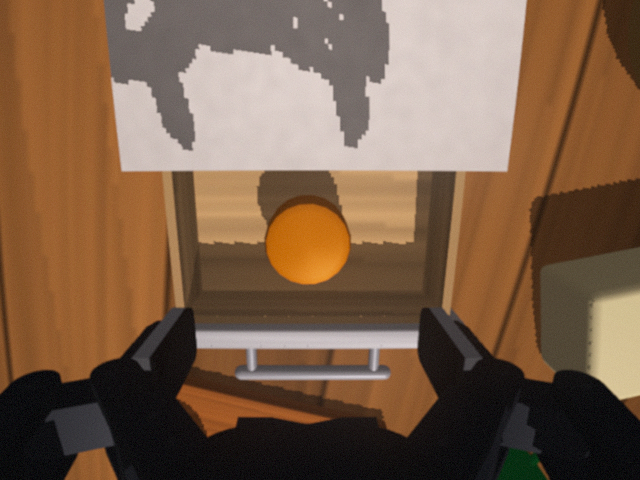

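The cheese lies flat in the drawer at (308,240), and the handle's middle is at (313,372). Next I close the fingers and push the drawer by its handle.

Request:
move_arm([
  [0.8,[-0.015,0,0],[0,0,0]],
  [0.5,[-0.025,0,0],[0,0,0]],
  [0,[-0.03,0,0],[0,0,0]],
  [0,[-0.03,0,0],[0,0,0]],
  [0,[-0.03,0,0],[0,0,0]],
  [0,[-0.02,0,0],[0,0,0]],
  [0,[0,0,0.01],[0,0,0]],
  [0,[0,0,0.02],[0,0,0]],
  [0,[0,0,0.025],[0,0,0]],
  [0,[0,0,0.025],[0,0,0]],
])

```text
time: 11.92
eef_pos: [0.5716, -0.1166, 0.1191]
tcp_rot: [0.651, 0.759, 0.0, 0.0]
contact_force: [0.2, 0.9, -0.7]
opening: -0.004
finger_force: 0.0
```

Request:
move_arm([
  [0,[0,0,0.025],[0,0,0]],
  [0,[0,0,0.015],[0,0,0]],
  [0,[0,0,0.005],[0,0,0]],
  [0,[0,0,0],[0,0,0]],
  [0,[0.004,0,0],[0,0,0]],
  [0,[0.004,0,0],[0,0,0]],
  [0,[0.004,0,0],[0,0,0]],
  [0,[0.004,0,0],[0,0,0]],
  [0,[0.004,0,0],[0,0,0]],
  [0,[0.004,0,0],[0,0,0]],
])

```text
time: 12.75
eef_pos: [0.5681, -0.0929, 0.0755]
tcp_rot: [0.651, 0.759, 0.0, 0.0]
contact_force: [-0.4, -1.0, 0.4]
opening: -0.001
finger_force: 0.0
```

```bash
python3 -c "
from h import *
s=get_state();p=s['eef_pos']-O;print(p@ux,p@uy,p[2],s['contact_force']@ux)"
```

```text
-0.25992523434700715 0.0017612740645879645 0.07545757774817792 -0.8854832594847489
```

Request:
move_arm([
  [0,[0.003,0,0],[0,0,0]],
  [0,[0.005,0,0],[0,0,0]],
  [0,[0.006,0,0],[0,0,0]],
  [0,[0.006,0,0],[0,0,0]],
  [0,[0.006,0,0],[0,0,0]],
  [0,[0.006,0,0],[0,0,0]],
  [0,[0.006,0,0],[0,0,0]],
  [0,[0.006,0,0],[0,0,0]],
  [0,[0.006,0,0],[0,0,0]],
  [0,[0.006,0,0],[0,0,0]],
])

```text
time: 13.58
eef_pos: [0.5594, -0.0374, 0.0749]
tcp_rot: [0.651, 0.759, 0.0, 0.0]
contact_force: [-0.7, -2.0, 0.8]
opening: 0.001
finger_force: 0.6
```

Request:
move_arm([
  [0,[0.006,0,0],[0,0,0]],
  [0,[0.006,0,0],[0,0,0]],
  [0,[0.006,0,0],[0,0,0]],
  [0,[0.006,0,0],[0,0,0]],
  [0,[0.006,0,0],[0,0,0]],
  [0,[0.005,0,0],[0,0,0]],
  [0,[0.004,0,0],[0,0,0]],
  [0,[0.003,0,0],[0,0,0]],
  [0,[0.003,0,0],[0,0,0]],
  [0,[0.003,0,0],[0,0,0]],
])

```text
time: 14.42
eef_pos: [0.552, 0.0096, 0.0747]
tcp_rot: [0.651, 0.759, -0.0, -0.0]
contact_force: [0.9, -1.6, 0.3]
opening: 0.002
finger_force: 0.6
```

```bash
python3 -c "
from h import *
s=get_state();p=s['eef_pos']-O;print(p@ux,p@uy,p[2],s['contact_force']@ux)"
```

```text
-0.15611653063486386 0.002199866273494116 0.07473152175800384 -1.6985514194214846
```

About 10 mm to go.

Request:
move_arm([
  [0,[0.002,0,0],[0,0,0]],
  [0,[0.002,0,0],[0,0,0]],
  [0,[0.0015,0,0],[0,0,0]],
  [0,[0.001,0,0],[0,0,0]],
  [0,[0.001,0,0],[0,0,0]],
  [0,[0.001,0,0],[0,0,0]],
  [0,[0.001,0,0],[0,0,0]],
  [0,[0,0,0],[0,0,0]],
  [0,[0,0,0],[0,0,0]],
  [0,[0,0,0],[0,0,0]],
])

```text
time: 15.25
eef_pos: [0.5507, 0.0183, 0.0748]
tcp_rot: [0.651, 0.759, -0.0, 0.0]
contact_force: [-0.0, -4.4, -1.2]
opening: 0.003
finger_force: 2.1
```

```bash
python3 -c "
from h import *
s=get_state();p=s['eef_pos']-O;print(p@ux,p@uy,p[2],s['contact_force']@ux)"
```

```text
-0.14734362880443672 0.0021893265460262695 0.0747718192460733 -4.294926157318241
```

Request:
move_arm([
  [0,[0.001,0,0],[0,0,0]],
  [0,[0.001,0,0],[0,0,0]],
  [0,[0.001,0,0],[0,0,0]],
  [0,[0,0,0],[0,0,0]],
  [0,[0,0,0],[0,0,0]],
  [0,[0,0,0],[0,0,0]],
  [0,[0,0,0],[0,0,0]],
  [0,[0,0,0],[0,0,0]],
  [0,[0,0,0],[0,0,0]],
  [0,[0,0,0],[0,0,0]],
])

```text
time: 16.08
eef_pos: [0.5507, 0.0185, 0.0749]
tcp_rot: [0.651, 0.759, -0.002, 0.002]
contact_force: [1.4, -13.0, -1.4]
opening: 0.001
finger_force: 6.5
```

```bash
python3 -c "
from h import *
s=get_state();p=s['eef_pos']-O;print(p@ux,p@uy,p[2],s['contact_force']@ux)"
```

```text
-0.14717320353193394 0.0021434048715642823 0.07486426486936976 -13.021981114728938
```

Drawer is at its stop (13 N, no further motion). Now to the knob.

Request:
move_arm([
  [0,[-0.01,0,0],[0,0,0]],
  [0,[-0.015,0,0],[0,0,0]],
  [0,[-0.01,0,0],[0,0,0]],
  [0,[0,0,-0.015],[0,0,0]],
  [0,[0,0,-0.025],[0,0,0]],
  [0,[0,0,-0.03],[0,0,0]],
  [0,[0,0,-0.03],[0,0,0]],
  [0,[0,0,-0.03],[0,0,0]],
  [0,[0,0,-0.015],[0,0,0]],
  [0.5,[0.015,0,0],[0,0,0]],
])

```text
time: 16.92
eef_pos: [0.5562, 0.0006, 0.2256]
tcp_rot: [0.652, 0.758, 0.003, 0.004]
contact_force: [-0.4, -0.3, 0.6]
opening: 0.129
finger_force: 0.0
```

Request:
move_arm([
  [1,[0.03,0,0],[0,0,0]],
  [1,[0.035,0,0],[0,0,0]],
  [1,[0.035,0,0],[0,0,0]],
  [1,[0.035,0,0],[0,0,0]],
  [1,[0.035,0,0],[0,0,0]],
  [1,[0.035,0,0],[0,0,0]],
  [1,[0.03,0,0],[0,0,0]],
  [1,[0.02,0,0],[0,0,0]],
  [1,[0,0,0],[0,0,0]],
  [1,[0,0,0],[0,0,0]],
])

```text
time: 17.75
eef_pos: [0.5141, 0.2551, 0.2196]
tcp_rot: [0.651, 0.759, -0.0, -0.001]
contact_force: [0.1, -0.4, 0.1]
opening: 1.002
finger_force: 0.0
```

Run:
```python
from h import *
c,im=snap('wrist','w4'); ct,it=snap('top','top1')
H,S,V=cv2.split(cv2.cvtColor(im,cv2.COLOR_BGR2HSV)); m=(((H<6)|(H>174))&(S>170)&(V>60)).astype(np.uint8)
n,l,s,q=cv2.connectedComponentsWithStats(m); 
for i in range(1,n):
  if s[i,4]>100: 
    print(s[i],q[i]); k=onz(c,*q[i],.125); print(k,(k-O)@ux,(k-O)@uy)
p=get_state()['eef_pos']-O; print(p@ux,p@uy,p[2])
```

```text
[ 293  125   45   47 1633] [314.63502756 148.39620331]
[0.50860923 0.3204899  0.125     ] 0.15771432658029982 -0.0018467994917582002
0.09062126702378111 0.002327161661973775 0.21965315855879744
```

View pics/w4.png

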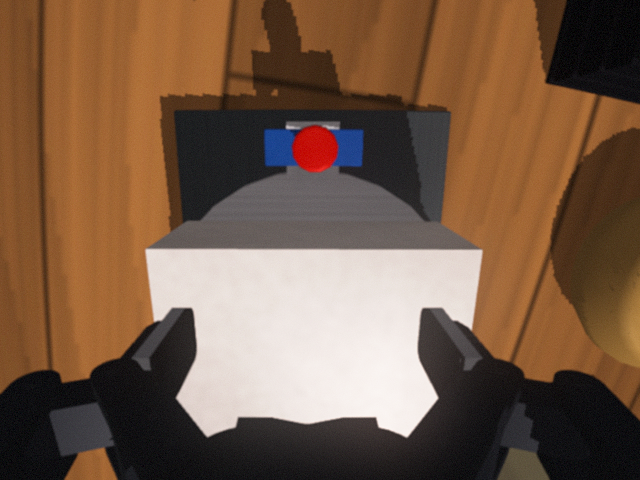

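View pics/top1.png

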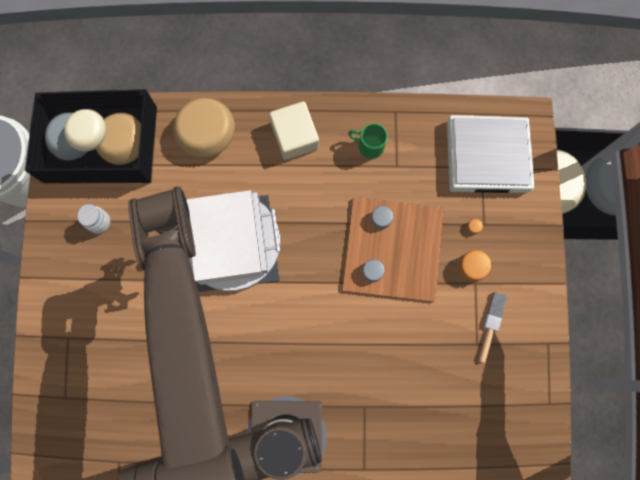

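Top view: drawer shut, greys unmoved. Wrist view: knob at (315,148).

Request:
move_arm([
  [1,[0.015,0.002,0],[0,0,0]],
  [1,[0.02,0.002,0],[0,0,0]],
  [1,[0.02,0,0],[0,0,0]],
  [1,[0.012,0,0],[0,0,0]],
  [1,[0,0,0.015],[0,0,0]],
  [1,[0,0,0.025],[0,0,0]],
  [1,[0,0,0.025],[0,0,0]],
  [1,[0,0,0.02],[0,0,0]],
  [1,[0,0,0.02],[0,0,0]],
  [1,[0,0,0.015],[0,0,0]],
])

```text
time: 18.68
eef_pos: [0.508, 0.3194, 0.0977]
tcp_rot: [0.652, 0.758, -0.001, -0.001]
contact_force: [0.6, 0.2, -0.5]
opening: 0.999
finger_force: 0.0
```

Request:
move_arm([
  [0.5,[0,0,0],[0,0,0]],
  [0.4,[0,0,0],[0,0,0]],
  [0.1,[0,0,0],[0,0,0]],
  [0.1,[0,0,0],[0,0,0]],
  [0.1,[0,0,0],[0,0,0]],
  [0.1,[0,0,0],[0,0,0]],
  [0.1,[0,0,0],[0,0,0]],
  [0.1,[0,0,0],[0,0,0]],
  [0.1,[0,0,0],[0,0,0]],
  [0.1,[0,0,0],[0,0,0]],
], grip_force=70)

```text
time: 19.52
eef_pos: [0.5085, 0.321, 0.1019]
tcp_rot: [0.651, 0.759, -0.0, 0.0]
contact_force: [-3.5, -2.6, 5.8]
opening: 0.305
finger_force: 69.2
```

Request:
move_arm([
  [0.1,[0,0,-0.002],[0,0,0]],
  [0.1,[0,0,-0.002],[0,0,0]],
  [0.1,[0,0,-0.003],[0,0,0]],
  [0.1,[0,0,-0.003],[0,0,0]],
  [0.1,[0,0,-0.003],[0,0,0]],
  [0.1,[0,0,-0.003],[0,0,0]],
  [0.1,[0,0,-0.003],[0,0,0]],
  [0.1,[0,0,-0.002],[0,0,0]],
  [0.1,[0,0,0],[0,0,0]],
  [0.1,[0,0,0],[0,0,0]],
])

```text
time: 20.35
eef_pos: [0.5084, 0.3209, 0.1207]
tcp_rot: [0.651, 0.759, 0.0, -0.0]
contact_force: [3.1, 1.5, -8.2]
opening: 0.309
finger_force: 69.4
```

Request:
move_arm([
  [0.1,[0,0,-0.002],[0,0,0]],
  [0.1,[0,0,-0.002],[0,0,0]],
  [0.1,[0,0,-0.001],[0,0,0]],
  [0.1,[0,0,-0.001],[0,0,0]],
  [0.1,[0,0,0],[0,0,0]],
  [0.1,[0,0,0],[0,0,0]],
  [0.1,[0,0,0],[0,0,0]],
  [0.1,[0,0,0],[0,0,0]],
  [0.1,[0,0,0],[0,0,0]],
  [0.1,[0,0,0],[0,0,0]],
])

```text
time: 21.18
eef_pos: [0.5084, 0.3209, 0.1261]
tcp_rot: [0.651, 0.759, 0.0, -0.0]
contact_force: [4.6, 3.0, -12.7]
opening: 0.306
finger_force: 69.9
```

Request:
move_arm([
  [0.1,[0,0,-0.001],[0,0,0]],
  [0.1,[0,0,0],[0,0,0]],
  [0.1,[0,0,0],[0,0,0]],
  [0.1,[0,0,0],[0,0,0]],
  [0.1,[0,0,0],[0,0,0]],
  [0.1,[0,0,0],[0,0,0]],
  [0.1,[0,0,0],[0,0,0]],
  [0.1,[0,0,0],[0,0,0]],
  [0.1,[0,0,0],[0,0,0]],
  [0.1,[0,0,0],[0,0,0]],
])

```text
time: 22.02
eef_pos: [0.5083, 0.3209, 0.1261]
tcp_rot: [0.651, 0.759, 0.0, -0.0]
contact_force: [6.0, 4.0, -15.0]
opening: 0.309
finger_force: 69.9
```

Run:
```python
from h import *
snap('scene','scene1'); im=cv2.imread('pics/scene1.png'); cv2.imwrite('pics/s1c.png',cv2.resize(im[130:300,290:500],None,fx=3,fy=3,interpolation=2))
print(get_state()['eef_pos'],get_state()['contact_force'])
```

```text
[0.50833717 0.32086221 0.12614213] [  6.5215341    4.09635142 -15.3333852 ]
```

View pics/s1c.png

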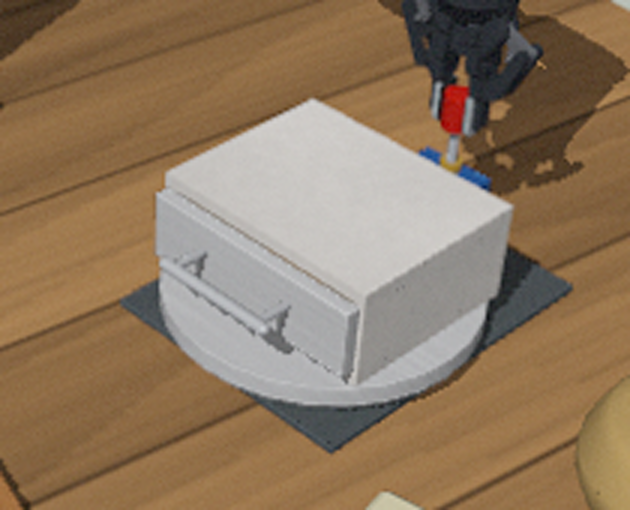

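The crop shows the drawer shut and the knob raised in the grip. An extra 1 mm of pull only added force, so the pin is at its stop.

```bash
python3 -c "
from plant import *
print(sign_off())"
```

```text
the job is handed in; nothing more can be done
None
```

The golden cheese lies flat in the shut drawer, the index pin is held up at its stop, the grey cheeses look unmoved, and the job was handed in at about 22 s with no verdict shown.

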